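Stand the filled milling-block holder in the magazine

TASK

The block holder lying on the loading block has its wax block mounted: put it away in the magazine. Stand it upright, round foot down, in the one empty dock and press it down past the spring catch until it sits fully home, without ramming it, then let go. Leave the flask lid, the firing tray and the burr stand where they are.

Things in the scene. Friction and masses are not known exactly. Their poses are not given: they have to be found in the camera images.
- holder: loose aluminium frame with a green wax block in its window, 110 x 48 x 14 mm, 120 to 210 g, lying flat on the loading block, head to the right (-y), give or take. Origin: centre of its underside as it lies. x: along the length, foot (x = -55 mm) to head (+55); y: across the width (edges at -24 and +24); z: through the thickness (0 to 14). In the dock it may face either way
- holder_grip (a point): middle of the holder's head half (holder x = +25, y = 0, z = 7 mm); axes as the holder's. Beside it run two straight rails (holder x = -8 to +55 mm) with flat outer edges 48 mm apart, 14 mm high, to be gripped across the width
- holder_foot (a point): middle of the end of the holder's foot (holder x = -55, y = 0, z = 7 mm), its lowest point when it stands; axes as the holder's. The foot, at the other end from the wax block, is a full-round bead of 7 mm radius over the whole width; above it, 13 to 19 mm from the end, both faces have a waist, 8 mm thick
- loading_block: fixed dark steel block under the holder, 85 mm long (along the holder) and 28 mm wide, top 30 mm above the bench, on a foot plate 100 x 60 mm, 5 mm high. The holder overhangs it by about 10 mm along each side. Origin: centre of its underside
- dock: the empty one of three grey sockets in a row, 100 mm between centres, fixed on the rail; 32 mm (x; plunger barrel out to x = +34) by 69 mm (y), 46 mm high. The other two hold locked holders, tops 128 mm above the bench. Origin: centre of its underside, 12 mm above the bench; z up, x roughly away from the robot. Slot: 16 mm (x) by 51 mm (y), mouth with 4 mm flared lips all round
- dock_seat (a point): centre of the slot floor of the empty dock, 6 mm above the dock's underside and 40 mm below the slot's mouth; axes as the dock's. The end of the holder's foot comes to rest here, some 1 mm to the -x side, pushed there by the plunger
- dock_catch (a point): tip of the dock's spring plunger: steel, 8 mm high, round-nosed, it stands 5 mm out of the slot's +x wall, centred 15.5 mm above the slot floor. The holder meets it with its foot still some 17 mm above the floor and must be pushed down past it (7 to 13 N); the waist then takes the plunger and the holder stays down. Its own weight does not seat it
- rail: the magazine's aluminium base rail, 80 x 320 x 12 mm, fixed on the bench; origin centre of its underside, y along the row of docks
- flask_lid: bystander: round steel flask lid, 72 mm across, 10 mm thick, with a 20 mm wide knob up to 16 mm; origin centre of its underside
- firing_tray: bystander: hollow white ceramic firing tray, 84 mm across, 16 mm high, with steel firing pins up to 31 mm; origin centre of its underside
- burr_stand: bystander: chrome burr stand, 45 x 80 x 22 mm, with burrs standing in it up to 53 mm; origin centre of its underside
Things that resemble listed ones, but are neither listed nor needed, are in the scene too. There is more than one size of the holder; the one meant has the size given above.

How it is judged (in metres and radians):
At the end, for the whole second after the job is handed in: The holder stands upright (within 0.12 rad, head up) in the empty dock with the end of its foot on the slot floor (no more than 3 mm above it, within 6 mm of its centre), released and at rest (z of holder_foot in the frame of dock_seat between -0.004 and 0.003 m and horizontal distance between holder_foot and dock_seat below 0.006 m and angle between holder's own x axis and vertical below 0.12 rad and linear speed of holder below 0.02 m/s); the robot touches nothing.
It fails at once if the holder is rammed into the dock (over 50 N between them) (contact force between holder and dock above 50 N).
It fails at once if a bystander is shifted by more than 15 mm (distance of any of flask_lid, firing_tray, burr_stand from where it was at the start of the episode above 0.015 m).
It also fails if it takes over 45 s, if anything falls off the work surface, if the arm or the gripper's body presses on something with over 40 N, if the wrist force passes 120 N, or if a joint passes its speed limit or range.

ROBOT

A 6-joint arm with a two-finger parallel gripper is mounted at the origin on the work surface. World frame = base frame: x ahead of the robot, y to its left, z up, the work surface at z = 0. Lengths are in mm, angles in degrees, forces in N, time in s.
With the tool pointing down it reaches from about 300 to 850 mm from the base axis. Payload 4.2 kg.
Tool frame: the origin (TCP) lies at the very end of the fingers, on their centre line; the grasp point (between the pads) lies 19 mm behind it; z points along the fingers, y is the line along which they close (so a half turn about z gives the same grasp; the last joint's range is limited). The gripper opens to 91 mm and grips with 3 to 60 N. Pads are 32 mm wide; open, the fingers measure 118 mm over their backs; the gripper's body (76 mm by 178 mm) begins 60 mm behind the grasp point.
Start: joints at [-69.729, 18.312, 89.639, -0, 72.044, -1.146], TCP at [209.969, -535.31, 213.976] pointing down, gripper open.
Joint ranges: [-177.97, 177.97], [-48.28, 115.42], [12.27, 149.76], [-77.06, 257.06], [2.81, 150.46], [-146.56, 146.56]. Speed limits (degrees/s): [147.25, 147.25, 180, 180, 180, 180].

INTERFACE

Orientations are given as [roll, pitch, yaw] about the fixed x, y, z axes, in that order (R = Rz(yaw) Ry(pitch) Rx(roll)).
In Python, from workcell import * gives the robot as it stands.
- The arm moves only by the tool move_arm, never from a script. Its argument "motion" is a list of rows, each a list of 3 entries, a list of its own where there are three numbers: the finger opening in mm, from 0 to 91.2, then the shift along the world's x, y, z in units of 25 mm (1.0 is 25 mm), then the turn, a rotation vector about the world's x, y, z in units of 4 degrees (1.0 is 4 degrees). In form: [[grip, [x, y, z], [ax, ay, az]], ...]. A call has 1 to 20 rows; each row shifts and turns the commanded pose from where the row before left it; what a row does not reach is not made up. A row lasts 1/12 s, in which the tool goes at most 41.7 mm and 7.16 degrees, less where a joint would pass 70% of its speed; a pose out of reach is approached as far as the arm can. A call with a number of a shift or a turn outside -1 to 1 is refused whole. A call with a gripper value outside its range is refused whole. The fingers move at their own pace and stop on an object; "grip_force" is the grip in N (left out, the last holds). Time passes only in rows, so rows that do not move let the fingers close. It gives the time, the measured TCP pose, the force, the opening and the grip force at its end, in the units of the state.
- state(): the state, without advancing time (a new reading comes with each control period).
- grab_frame(name): name is "scene" or "top" or "wrist"; returns the picture (480x640x3 uint8, blue, green, red); there is no depth.
- camera_info(name): a dict with "fx", "fy", "cx", "cy" (pixels), "rvec" (rotation vector, rad) and "tvec" (3), from world to camera coordinates, as OpenCV has them. Camera axes: x right, y down, z forward; pixel columns grow to the right and rows downward; lengths in mm; the calibration is good to about 2 mm. A picture is of the moment at which its call begins: read the wrist's pose just before it. camera_info takes no time and is no camera call; for the wrist camera it gives the pose at the moment of the call.
- job_done(): hands the job in; it is judged then, once.
The state is a dict: "time_s": time; "qpos": joint angles; "qvel": joint speeds; "effort": joint torques, N m; "ee_pos": TCP position; "ee_rot": TCP orientation; "force": force on the tool from outside, world axes, zero at the start; "torque": the same for the moment, N m; "gripper_width": finger opening in mm; "gripper_force": force on a finger pad.
Only numpy, scipy, OpenCV 4.12 (cv2) and the standard library are available. Lean on these libraries where they do the work, as an engineer would, in place of code of your own. Each camera call takes 0.05 s, during which the arm holds its last target. There are 200 camera calls.

## Working session

There is one attempt and no reset: what is moved stays moved. The work goes in short steps, Python scripts to look and compute and a tool call to move; the robot and the scene stay as the last step left them, time stands still between calls to the robot, and variables do not carry over. Pictures are saved under pics/ and viewed, at most 10 in all, crops included, and the job is handed in when it is done.

Besides the shell and the picture viewer there is one more tool, called in YAML: its name, and indented under it one key for each argument. move_arm: Moves the arm, as the interface text tells. Shifts and turns lie within -1 to 1; 1 stands for 25 mm of shift or 4 degrees of turn. Its arguments: {"type":"object","properties":{"motion":{"type":"array","items":{"type":"array"}},"grip_force":{"type":"number"}},"required":["motion"]}

```bash
mkdir -p pics; ls; cat > h.py <<'E'
from workcell import *
import numpy as np, cv2
def cam(n):
    c=camera_info(n); K=np.array([[c['fx'],0,c['cx']],[0,c['fy'],c['cy']],[0,0,1.]])
    R=cv2.Rodrigues(np.array(c['rvec'],float))[0]; t=np.array(c['tvec'],float).ravel()
    return K,R,t
def plane(C,px,z):
    K,R,t=C; px=np.atleast_2d(px).astype(float)
    d=(np.linalg.inv(K)@np.c_[px,np.ones(len(px))].T).T@R; o=-R.T@t
    return o+d*((z-o[2])/d[:,2])[:,None]
def proj(C,P):
    K,R,t=C; q=(K@(R@np.atleast_2d(P).T+t[:,None])).T
    return q[:,:2]/q[:,2:]
E
python3 - <<'E'
from h import *
for n in('scene','top'):
    cv2.imwrite(f'pics/{n}0.png',grab_frame(n)); C=cam(n); print(n,-C[1].T@C[2],C[0][0,0])
print(state())
E
```

```text
pics
scene [1146.99150837  533.76236331  801.99204542] 573.7621161315883
top [ 303.80233986  -12.55288007 1412.86392999] 619.3644181340367
{'time_s': 0.1, 'qpos': array([-6.97297833e+01,  1.83471303e+01,  8.96990094e+01,  2.66107433e-04,
        7.20439172e+01, -1.14745796e+00]), 'qvel': array([ 0.02964822, -0.1130908 , -0.21706498,  0.00369249,  0.13311992,
        0.09259353]), 'effort': array([-7.03953701e-04, -4.13332701e+01, -2.32510078e+01,  7.28388224e-02,
        4.22111875e-02, -3.91728361e-05]), 'ee_pos': array([ 209.80122725, -534.8754696 ,  213.2156094 ]), 'ee_rot': array([-1.79909966e+02, -2.05640718e-03,  2.14175908e+01]), 'force': array([ 0.23385952, -1.35922628,  0.32819602]), 'torque': array([-0.01922066,  0.015337  , -0.02969016]), 'gripper_force': 0.0, 'gripper_width': 91.17702274535569}
```

View pics/scene0.png

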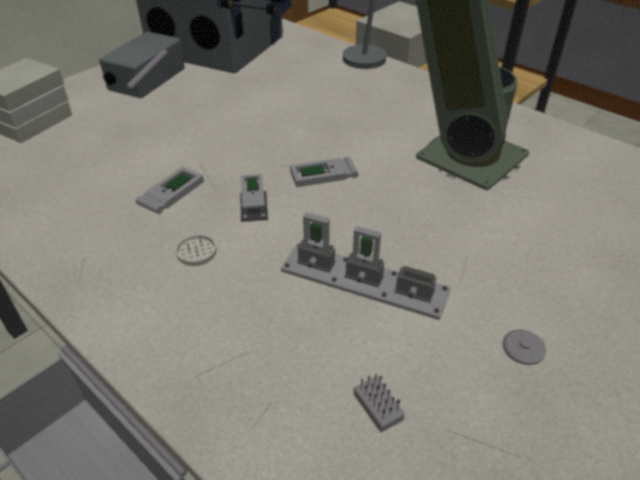

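View pics/top0.png

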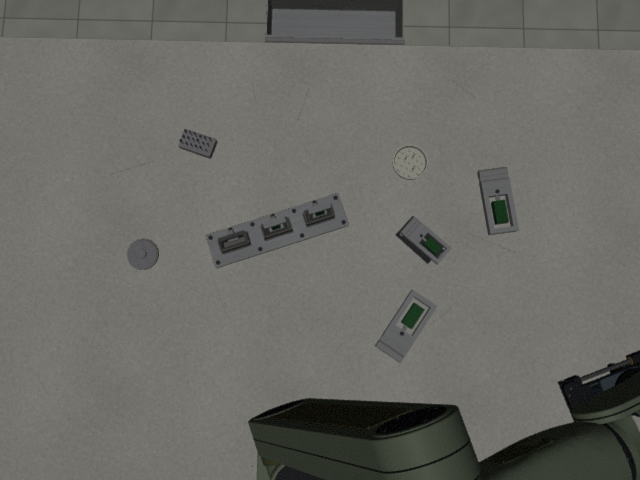

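Top view: three holders with green wax are candidates, at (424,240), (498,200) and (406,325). Only the one at (424,240) is raised on a dark block. The other two are larger and lie flat on the bench. The empty dock is the leftmost one, at (234,240). I'll confirm in an enlarged crop.

```bash
python3 - <<'E'
from h import *
im=cv2.imread('pics/top0.png'); s=cv2.imread('pics/scene0.png')
a=cv2.resize(im[205:275,385:465],None,fx=5,fy=5,interpolation=cv2.INTER_CUBIC)
b=cv2.resize(im[205:275,200:280],None,fx=5,fy=5,interpolation=cv2.INTER_CUBIC)
c=cv2.resize(s[165:225,220:290],(400,250),interpolation=cv2.INTER_CUBIC)
d=cv2.resize(s[255:315,380:450],(400,250),interpolation=cv2.INTER_CUBIC)
cv2.imwrite('pics/crop1.png',cv2.convertScaleAbs(np.vstack([np.hstack([a,b]),np.hstack([c,d])]),alpha=1.3))
C=cam('top'); 
print(plane(C,[[409,220],[449,246],[424,240]],44), plane(C,[[234,240],[277,228],[319,213]],58))
E
```

```text
[[ 540.77575378 -223.33933779   44.        ]
 [ 484.00994926 -312.42658191   44.        ]
 [ 496.2642638  -256.78341205   44.        ]] [[484.95054842 165.09825022  58.        ]
 [513.86460664  71.03538285  58.        ]
 [549.66465951 -21.22302682  58.        ]]
```

View pics/crop1.png

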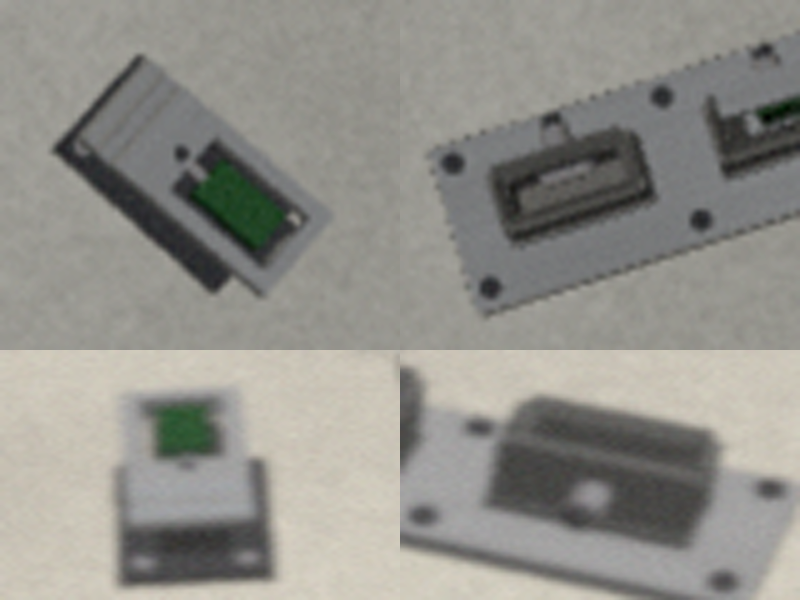

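The crop confirms it. The holder on the block has its wax/head at lower right, with corners near top px (413,216), (451,248), (438,264), (401,235). The dock at left is empty, with its plunger barrel on the far (+x) side.

```bash
cat >> h.py <<'E'
from scipy.spatial.transform import Rotation as Ro
def moves(tp,tR,n):
    s=state(); d=np.array(tp)-s['ee_pos']; R0=Ro.from_euler('xyz',s['ee_rot'],degrees=True)
    rv=(Ro.from_matrix(tR)*R0.inv()).as_rotvec(degrees=True)
    print('d mm',d.round(1),'rv deg',rv.round(1),'per row /%d'%n,(d/25/n).round(3),(rv/4/n).round(3))
def toolR(yd,z):
    z=np.array(z)/np.linalg.norm(z); y=np.array(yd,float); y-=z*(y@z); y/=np.linalg.norm(y); return np.c_[np.cross(y,z),y,z]
E
python3 - <<'E'
from h import *
C=cam('top')
P=plane(C,np.array([[140,55],[330,215],[265,297],[78,150]])/5+[385,205],44); print(P.round(1),P.mean(0))
f=(P[0]+P[3])/2;h=(P[1]+P[2])/2;print('len',np.linalg.norm(h-f),'ang',np.degrees(np.arctan2(*(h-f)[[1,0]])), [np.degrees(np.arctan2(*(b-a)[[1,0]])) for a,b in((P[0],P[1]),(P[3],P[2]),(P[0],P[3]),(P[1],P[2]))])
D=plane(C,(np.array([[490,165],[632,128],[655,190],[515,240]])-[400,0])/5+[200,205],58);print(D.round(1),D.mean(0))
W=cam('wrist');s=state();R=Ro.from_euler('xyz',s['ee_rot'],degrees=True).as_matrix()
print('wrist cam in tool',R.T@(-W[1].T@W[2]-s['ee_pos']),'\n',W[1]@R, W[0])
E
```

```text
[[ 550.1 -232.3   44. ]
 [ 479.6 -316.8   44. ]
 [ 442.3 -287.6   44. ]
 [ 506.4 -204.6   44. ]] [ 494.59682038 -260.33486632   44.        ]
len 107.4443874132554 ang -128.75560161572704 [np.float64(-129.8170904867626), np.float64(-127.64202350711645), np.float64(147.58420521509348), np.float64(141.93307861996473)]
[[488.6 200.6  58. ]
 [506.5 138.5  58. ]
 [479.1 127.3  58. ]
 [455.6 188.1  58. ]] [482.45633897 163.64725259  58.        ]
wrist cam in tool [  75.68178959    0.40251501 -171.07080236] 
 [[-9.02397015e-04  9.99998934e-01  1.14783030e-03]
 [-9.64750560e-01 -5.68519400e-04 -2.63165411e-01]
 [-2.63164478e-01 -1.34484960e-03  9.64750045e-01]] [[346.12944374   0.         313.28724722]
 [  0.         346.12944374 240.34535926]
 [  0.           0.           1.        ]]
```

move_arm:
  motion:
    - [91,[0.72,0.68,-0.03],[0,0,0.5]]
    - [91,[0.72,0.68,-0.03],[0,0,0.5]]
    - [91,[0.72,0.68,-0.03],[0,0,0.5]]
    - [91,[0.72,0.68,-0.03],[0,0,0.5]]
    - [91,[0.72,0.68,-0.03],[0,0,0.5]]
    - [91,[0.72,0.68,-0.03],[0,0,0.5]]
    - [91,[0.72,0.68,-0.03],[0,0,0.5]]
    - [91,[0.72,0.68,-0.03],[0,0,0.5]]
    - [91,[0.72,0.68,-0.03],[0,0,0.5]]
    - [91,[0.72,0.68,-0.03],[0,0,0.5]]
    - [91,[0.72,0.68,-0.03],[0,0,0.5]]
    - [91,[0.72,0.68,-0.03],[0,0,0.5]]
    - [91,[0.72,0.68,-0.03],[0,0,0.5]]
    - [91,[0.72,0.68,-0.03],[0,0,0.5]]
    - [91,[0.72,0.68,-0.03],[0,0,0.5]]
    - [91,[0,0,0],[0,0,0]]
    - [91,[0,0,0],[0,0,0]]

```text
time_s: 1.52
ee_pos: [480.2, -279.5, 202.1]
ee_rot: [-179.9, 0.0, 51.5]
force: [-1.0, -0.1, 0.7]
gripper_width: 91.1
gripper_force: 0.0
```

```bash
python3 - <<'E'
from h import *
C=cam('wrist'); im=grab_frame('wrist'); cv2.imwrite('pics/w1.png',im); np.savez('w1.npz',K=C[0],R=C[1],t=C[2])
print(state()['ee_pos'],state()['qpos'].round(1))
c=np.array([494.6,-260.3,44]);a=np.radians(-128.8);X=np.array([np.cos(a),np.sin(a),0]);Y=np.array([-X[1],X[0],0])
print(proj(C,[c+sx*55*X+sy*24*Y for sx,sy in((-1,-1),(-1,1),(1,1),(1,-1))]).round())
E
```

```text
[ 479.69306737 -280.13811392  202.263546  ] [-31.5  17.   93.3  -0.   69.8   7.1]
[[286. 142.]
 [338. 142.]
 [336. 257.]
 [288. 256.]]
```

View pics/w1.png

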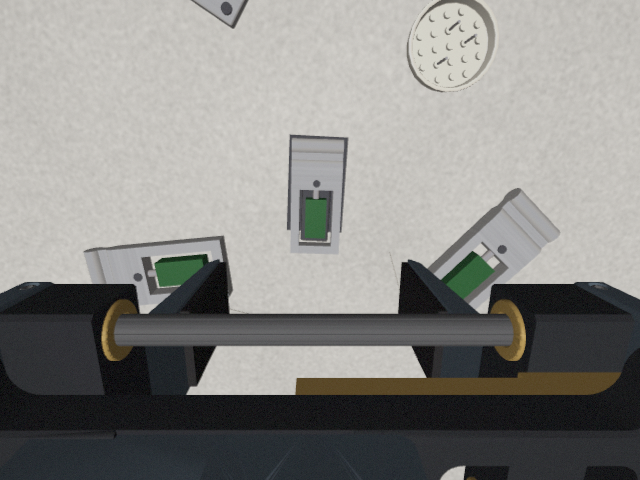

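Wrist view: the holder is at px x 291-340, y 137-254, head towards the fingers, and its edges line up well with the closing direction. The decoy holders lie on either side, about 85 mm away, and the firing tray is at the upper right. Next I refine the edges.

```bash
python3 - <<'E'
from h import *
z=np.load('w1.npz'); C=(z['K'],z['R'],z['t']); g=cv2.GaussianBlur(cv2.cvtColor(cv2.imread('pics/w1.png'),6),(3,3),0).astype(float)
gx=cv2.Sobel(g,cv2.CV_64F,1,0); gy=cv2.Sobel(g,cv2.CV_64F,0,1)
def pk(v,o):
    i=np.argmax(abs(v)); return o+(np.arange(max(i-2,0),i+3)*abs(v[max(i-2,0):i+3])).sum()/abs(v[max(i-2,0):i+3]).sum()
for r in (160,180,200,215,230,240,248):
    print(r,g[r,284:298].astype(int),g[r,330:352].astype(int))
for c in (296,305,315,325,333): print(c,'head',g[244:262,c].astype(int),'foot',g[130:146,c].astype(int))
E
```

```text
160 [198 199 199 195 163 107  91 121 152 163 163 163 163 163] [164 165 166 166 165 164 164 164 165 166 166 163 144 109  84  92 135 184
 202 203 202 200]
180 [204 205 202 177 126  92 101 135 162 171 170 169 169 169] [169 169 169 168 168 168 168 168 168 168 166 153 120  94 109 153 185 193
 192 193 194 194]
200 [197 196 187 149 100  84 109 145 166 170 170 170 170 168] [ 69  86 121 156 169 170 170 170 170 168 155 121 101 131 178 197 200 201
 201 199 197 196]
215 [198 194 169 120  85  85 117 156 171 170 170 170 170 168] [ 84 111 144 165 170 170 170 170 169 161 132 108 134 179 195 196 198 199
 198 197 196 198]
230 [196 194 183 168 162 164 167 170 172 172 172 172 172 169] [102 133 162 171 171 171 171 171 167 142 118 140 180 194 196 197 198 197
 197 197 196 195]
240 [197 199 198 197 196 193 184 175 172 173 173 172 171 166] [164 162 169 172 172 172 172 173 176 183 189 192 192 193 194 193 191 190
 189 190 193 196]
248 [197 198 197 196 195 191 183 175 173 173 173 173 173 173] [173 173 173 173 173 173 174 175 182 193 196 194 193 194 196 197 197 197
 197 198 197 195]
296 head [172 173 173 173 173 173 173 174 179 187 193 195 197 200 200 199 198 198] foot [199 200 200 197 163 106  81  96 125 149 161 166 169 169 169 168]
305 head [ 96 124 157 170 171 170 170 171 177 188 197 199 197 193 192 193 196 198] foot [199 198 198 197 177 129  90  87 111 141 159 166 168 168 168 167]
315 head [ 91 113 147 168 171 171 170 171 173 181 192 197 196 195 194 193 191 191] foot [199 199 200 202 200 166 107  83 102 133 155 165 168 169 168 168]
325 head [ 90 106 138 164 172 171 171 172 172 177 184 189 190 190 191 193 194 194] foot [201 201 202 202 202 185 139  97 101 131 152 162 168 169 169 169]
333 head [172 172 173 173 173 173 173 173 174 178 187 194 195 195 195 197 197 195] foot [197 196 195 195 195 190 156 103  90 116 144 160 166 168 169 168]
```

```bash
python3 - <<'E'
from h import *
z=np.load('w1.npz'); C=(z['K'],z['R'],z['t'])
L=plane(C,[[291.2,160],[291,180],[290.7,200],[290.5,215],[290.2,240],[290.1,248]],44)[:,:2]
R=plane(C,[[342.5,160],[341.7,180],[340.7,200],[339.9,215],[338.9,230],[338.2,248]],44)[:,:2]
H=plane(C,[[296,252.8],[305,253.1],[315,253.4],[325,253.8],[333,254.1]],44)[:,:2]
def fl(P): 
    v=cv2.fitLine(P.astype(np.float32),cv2.DIST_L2,0,.01,.01).ravel(); return v[2:],v[:2]
an=[np.degrees(np.arctan2(d[1],d[0]))%180 for _,d in map(fl,(L,R,H))]; print(an)
a=np.radians(np.mean([an[0],an[1],an[2]+(90 if an[2]<45 else -90 if an[2]>100 else 0)])-180); X=np.array([np.cos(a),np.sin(a)]);Y=np.array([-X[1],X[0]])
w=(L@Y).mean(),(R@Y).mean(); h=(H@X).mean(); print('width',w[1]-w[0],'ang',np.degrees(a))
c=X*(h-55)+Y*np.mean(w); g=X*(h-30)+Y*np.mean(w); print('centre',c,'grip',g)
for t in (40,):
    t=np.radians(t); zt=np.r_[-X*np.sin(t),-np.cos(t)]; Rt=toolR(np.r_[Y,0],zt)
    for back in (80,0): moves(np.r_[g,37]+zt*(19-back),Rt,10)
E
```

```text
[np.float32(49.770657), np.float32(49.78325), np.float32(139.41646)]
width 47.63399676721281 ang -130.34322
centre [ 499.35087182 -260.04619743] grip [ 483.16674896 -279.10070266]
d mm [ -21.9  -28.8 -118.5] rv deg [ 30.9 -25.5  -1.7] per row /10 [-0.088 -0.115 -0.474] [ 0.772 -0.637 -0.044]
d mm [  11.4   10.3 -179.8] rv deg [ 30.9 -25.5  -1.7] per row /10 [ 0.046  0.041 -0.719] [ 0.772 -0.637 -0.044]
```

move_arm:
  motion:
    - [70,[-0.088,-0.115,-0.474],[0.772,-0.637,-0.044]]
    - [70,[-0.088,-0.115,-0.474],[0.772,-0.637,-0.044]]
    - [70,[-0.088,-0.115,-0.474],[0.772,-0.637,-0.044]]
    - [70,[-0.088,-0.115,-0.474],[0.772,-0.637,-0.044]]
    - [70,[-0.088,-0.115,-0.474],[0.772,-0.637,-0.044]]
    - [70,[-0.088,-0.115,-0.474],[0.772,-0.637,-0.044]]
    - [70,[-0.088,-0.115,-0.474],[0.772,-0.637,-0.044]]
    - [70,[-0.088,-0.115,-0.474],[0.772,-0.637,-0.044]]
    - [70,[-0.088,-0.115,-0.474],[0.772,-0.637,-0.044]]
    - [70,[-0.088,-0.115,-0.474],[0.772,-0.637,-0.044]]
    - [70,[0,0,0],[0,0,0]]
    - [70,[0,0,0],[0,0,0]]
    - [70,[0,0,0],[0,0,0]]

```text
time_s: 2.65
ee_pos: [458.0, -309.6, 85.0]
ee_rot: [179.9, -40.0, 49.6]
force: [-0.3, 0.6, 0.4]
gripper_width: 69.9
gripper_force: 0.0
```

```bash
python3 - <<'E'
from h import *
print(state()['qpos'].round(1),state()['gripper_width'],state()['force'])
a=np.radians(-130.3);X=np.array([np.cos(a),np.sin(a)]);Y=np.array([-X[1],X[0]]);g=np.array([483.2,-279.1])
t=np.radians(40); zt=np.r_[-X*np.sin(t),-np.cos(t)]; moves(np.r_[g,37]+zt*19,toolR(np.r_[Y,0],zt),10)
E
```

```text
[-57.3  29.6 105.3  42.4  65.8 -42.1] 69.88864995931844 [-0.27828586  0.59107953  0.3735365 ]
d mm [ 33.1  39.8 -62.6] rv deg [0.1 0.  0.2] per row /10 [ 0.133  0.159 -0.25 ] [0.002 0.001 0.004]
```

move_arm:
  motion:
    - [70,[0.166,0.199,-0.313],[0,0,0]]
    - [70,[0.166,0.199,-0.313],[0,0,0]]
    - [70,[0.166,0.199,-0.313],[0,0,0]]
    - [70,[0.166,0.199,-0.313],[0,0,0]]
    - [70,[0.166,0.199,-0.313],[0,0,0]]
    - [70,[0.166,0.199,-0.313],[0,0,0]]
    - [70,[0.166,0.199,-0.313],[0,0,0]]
    - [70,[0.166,0.199,-0.313],[0,0,0]]
    - [70,[0,0,0],[0,0,0]]
    - [56,[0,0,0],[0,0,0]]
    - [52,[0,0,0],[0,0,0]]
    - [50,[0,0,0],[0,0,0]]
    - [48,[0,0,0],[0,0,0]]
    - [46,[0,0,0],[0,0,0]]
    - [44,[0,0,0],[0,0,0]]
    - [40,[0,0,0],[0,0,0]]
    - [40,[0,0,0],[0,0,0]]
    - [40,[0,0,0],[0,0,0]]
  grip_force: 45

```text
time_s: 4.15
ee_pos: [491.0, -269.6, 22.0]
ee_rot: [179.9, -40.0, 49.6]
force: [-4.3, -1.7, 4.3]
gripper_width: 47.9
gripper_force: 45.0
```

move_arm:
  motion:
    - [40,[0,0,0.1],[0,0,0]]
    - [40,[0,0,0.3],[0,0,0]]
    - [40,[0,0,0.6],[0,0,0]]
    - [40,[0,0,0.9],[0,0,0]]
    - [40,[0,0,0.9],[0,0,0]]
    - [40,[0,0,0.9],[0,0,0]]
    - [40,[0,0,0.9],[0,0,0]]
    - [40,[0,0,0.9],[0,0,0]]
    - [40,[0,0,0.9],[0,0,0]]
    - [40,[0,0,0.9],[0,0,0]]
    - [40,[0,0,0.9],[0,0,0]]
    - [40,[0,0,0.9],[0,0,0]]
    - [40,[0,0,0.5],[0,0,0]]
    - [40,[0,0,0],[0,0,0]]

```text
time_s: 5.32
ee_pos: [492.0, -269.8, 264.5]
ee_rot: [179.6, -40.0, 49.9]
force: [0.0, 0.7, -2.3]
gripper_width: 47.9
gripper_force: 45.0
```

```bash
cat >> h.py <<'E'
def place(xy,ang,zfoot,n,t=40):
    a=np.radians(ang);dx=np.array([np.cos(a),np.sin(a),0]);t=np.radians(t)
    zt=dx*np.cos(t)-np.array([0,0,np.sin(t)]); g=np.array([*xy,zfoot+80.])
    moves(g+zt*19,toolR([-dx[1],dx[0],0],zt),n)
E
python3 - <<'E'
from h import *
print(state()['ee_pos'],state()['qpos'].round(1),state()['gripper_width'],state()['force'])
place((482.5,163.6),19,200,24)
E
```

```text
[ 491.96243989 -269.78819439  264.48837296] [-52.2  17.8  94.5  39.8  79.9 -23.5] 47.864103445044435 [ 0.01402986  0.6636861  -2.27073701]
d mm [  4.3 438.1   3.3] rv deg [-94.3 -63.9 109.8] per row /24 [0.007 0.73  0.005] [-0.983 -0.666  1.144]
```

```bash
python3 - <<'E'
from h import *
R0=Ro.from_euler('xyz',state()['ee_rot'],degrees=True)
rv=np.array([-94.3,-63.9,109.8])
for f in np.linspace(0,1,7):
    M=(Ro.from_rotvec(rv*f,degrees=True)*R0).as_matrix(); print(f.round(2),'z',M[:,2].round(2),'y',M[:,1].round(2))
E
```

```text
0.0 z [ 0.42  0.49 -0.77] y [ 0.76 -0.65  0.01]
0.17 z [ 0.42  0.4  -0.81] y [ 0.89 -0.34  0.3 ]
0.33 z [ 0.46  0.32 -0.83] y [0.86 0.06 0.5 ]
0.5 z [ 0.52  0.25 -0.81] y [0.67 0.46 0.58]
0.67 z [ 0.6   0.21 -0.77] y [0.37 0.78 0.5 ]
0.83 z [ 0.67  0.21 -0.71] y [0.01 0.96 0.3 ]
1.0 z [ 0.72  0.25 -0.64] y [-0.33  0.95  0.  ]
```

move_arm:
  motion:
    - [40,[0.006,0.584,0.004],[-0.786,-0.533,0.915]]
    - [40,[0.006,0.584,0.004],[-0.786,-0.533,0.915]]
    - [40,[0.006,0.584,0.004],[-0.786,-0.533,0.915]]
    - [40,[0.006,0.584,0.004],[-0.786,-0.533,0.915]]
    - [40,[0.006,0.584,0.004],[-0.786,-0.533,0.915]]
    - [40,[0.006,0.584,0.004],[-0.786,-0.533,0.915]]
    - [40,[0.006,0.584,0.004],[-0.786,-0.533,0.915]]
    - [40,[0.006,0.584,0.004],[-0.786,-0.533,0.915]]
    - [40,[0.006,0.584,0.004],[-0.786,-0.533,0.915]]
    - [40,[0.006,0.584,0.004],[-0.786,-0.533,0.915]]
    - [40,[0.006,0.584,0.004],[-0.786,-0.533,0.915]]
    - [40,[0.006,0.584,0.004],[-0.786,-0.533,0.915]]
    - [40,[0.006,0.584,0.004],[-0.786,-0.533,0.915]]
    - [40,[0.006,0.584,0.004],[-0.786,-0.533,0.915]]
    - [40,[0.006,0.584,0.004],[-0.786,-0.533,0.915]]

```text
time_s: 6.57
ee_pos: [492.2, -49.1, 261.2]
ee_rot: [145.0, 4.1, 121.5]
force: [0.8, -0.4, -1.7]
gripper_width: 47.5
gripper_force: 45.0
```

```bash
python3 - <<'E'
from h import *
print(state()['qpos'].round(1),state()['gripper_width'])
place((482.5,163.6),19,200,15)
E
```

```text
[-24.6  -2.4 116.9  36.9  47.6 -78.5] 47.53403664490166
d mm [  4.  217.4   6.6] rv deg [-46.9 -32.3  55.1] per row /15 [0.011 0.58  0.018] [-0.782 -0.538  0.918]
```

move_arm:
  motion:
    - [40,[0.01,0.58,0.018],[-0.782,-0.538,0.918]]
    - [40,[0.01,0.58,0.018],[-0.782,-0.538,0.918]]
    - [40,[0.01,0.58,0.018],[-0.782,-0.538,0.918]]
    - [40,[0.01,0.58,0.018],[-0.782,-0.538,0.918]]
    - [40,[0.01,0.58,0.018],[-0.782,-0.538,0.918]]
    - [40,[0.01,0.58,0.018],[-0.782,-0.538,0.918]]
    - [40,[0.01,0.58,0.018],[-0.782,-0.538,0.918]]
    - [40,[0.01,0.58,0.018],[-0.782,-0.538,0.918]]
    - [40,[0.01,0.58,0.018],[-0.782,-0.538,0.918]]
    - [40,[0.01,0.58,0.018],[-0.782,-0.538,0.918]]
    - [40,[0.01,0.58,0.018],[-0.782,-0.538,0.918]]
    - [40,[0.01,0.58,0.018],[-0.782,-0.538,0.918]]
    - [40,[0.01,0.58,0.018],[-0.782,-0.538,0.918]]
    - [40,[0.01,0.58,0.018],[-0.782,-0.538,0.918]]
    - [40,[0.01,0.58,0.018],[-0.782,-0.538,0.918]]
    - [40,[0,0,0],[0,0,0]]
    - [40,[0,0,0],[0,0,0]]

```text
time_s: 7.98
ee_pos: [495.8, 167.6, 267.6]
ee_rot: [179.5, 49.9, -161.4]
force: [0.3, 0.1, -1.5]
gripper_width: 47.6
gripper_force: 45.0
```

```bash
python3 - <<'E'
from h import *
print(state()['qpos'].round(1),state()['gripper_width'])
place((482.5,163.6),19,200,15)
C=cam('wrist'); cv2.imwrite('pics/w2.png',grab_frame('wrist')); np.savez('w2.npz',K=C[0],R=C[1],t=C[2])
cv2.imwrite('pics/s2.png',grab_frame('scene'));cv2.imwrite('pics/t2.png',grab_frame('top'))
E
```

```text
[  15.6   -7.1  129.3   19.7    8.5 -111.5] 47.639178458527304
d mm [0.5 0.8 0.2] rv deg [-0.3 -0.2 -0. ] per row /15 [0.001 0.002 0.001] [-0.004 -0.004 -0.001]
```

View pics/w2.png

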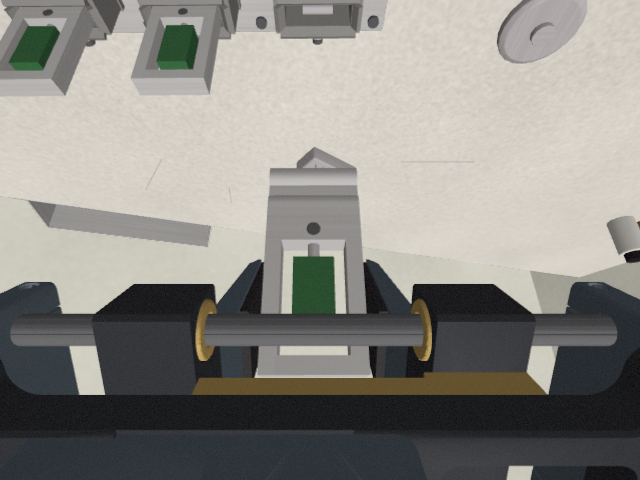

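Wrist view (inverted): the holder is gripped straight, with its foot bead at px (313,168-195). The empty dock is at (318,20) and the lid at (545,30). J5 is only 8.5°, so the descent may hit the wrist limit. I'll fit a quick kinematic model from the recorded samples to check.

```bash
cat > k.py <<'E'
from h import *
from scipy.optimize import least_squares
S=[([-69.729,18.312,89.639,0,72.044,-1.146],(209.969,-535.31,213.976)),([-31.5,17,93.3,0,69.8,7.1],(479.7,-280.1,202.26)),([-57.3,29.6,105.3,42.4,65.8,-42.1],(458.0,-309.6,85.0)),([-52.2,17.8,94.5,39.8,79.9,-23.5],(491.96,-269.79,264.49)),([-24.6,-2.4,116.9,36.9,47.6,-78.5],(492.2,-49.1,261.2)),([15.6,-7.1,129.3,19.7,8.5,-111.5],(495.8,167.6,267.6))]
sg=[1]
def fk(q,p):
    o,H,a,e,b,c=p; r=lambda ax,x:Ro.from_euler(ax,x,degrees=True)
    R=r('z',q[0]); P=R.apply([o,0,H]); R=R*r('y',q[1]); P=P+R.apply([0,0,a]); R=R*r('y',q[2]); P=P+R.apply([e,0,b])
    W=P; R=R*r('z',sg[0]*q[3])*r('y',q[4]); P=P+R.apply([0,0,c]); R=R*r('z',sg[0]*q[5])
    return P,R.as_matrix(),W
best=None
for s in(1,-1):
    sg[0]=s; f=least_squares(lambda p:np.ravel([fk(q,p)[0]-x for q,x in S]),[50,300,350,0,350,250])
    if best is None or f.cost<best[0]: best=(f.cost,s,f.x)
sg[0]=best[1]; p=best[2]
A=fk(S[1][0],p)[1]; F=A.T@Ro.from_euler('xyz',[-179.9,0,51.5],degrees=True).as_matrix()
lo=np.array([-177.97,-48.28,12.27,-77.06,2.81,-146.56]);hi=np.array([177.97,115.42,149.76,257.06,150.46,146.56])
def ik(P,R,q0):
    f=least_squares(lambda q:np.r_[fk(q,p)[0]-P,(Ro.from_matrix(fk(q,p)[1]@F@R.T)).as_rotvec(degrees=True)*2],np.clip(q0,lo+.1,hi-.1),bounds=(lo,hi)); return f.x,f.cost
E
python3 - <<'E'
from k import *
print(best[:2],p.round(1)); print(F.round(2))
print([ (fk(q,p)[0]-x).round(1) for q,x in S])
def fin(zf,t):
    a=np.radians(19);dx=np.array([np.cos(a),np.sin(a),0]);T=np.radians(t);zt=dx*np.cos(T)-np.array([0,0,np.sin(T)])
    return np.array([482.5,163.6,zf+80])+zt*19,toolR([-dx[1],dx[0],0],zt)
for t in(20,40,55,60,65,70):
  for zf in(200,100,58,18):
    for nm,q0 in(('n',[19,0,120,0,20,-90]),('f',[19,0,120,180,20,90])):
        q,c=ik(*fin(zf,t),q0); print(t,zf,nm,q.round(1),round(c,2),'Wz',fk(q,p)[2].round()) if c<5 else 0
E
```

```text
(np.float64(220.72742717313423), 1) [-13.7 137.3 617.5  28.4 425.5 353.7]
[[ 0. -1.  0.]
 [ 1.  0.  0.]
 [-0.  0.  1.]]
[array([-10.3,  -5.3,  -2.4]), array([ -6.2, -10.1,  -2.5]), array([-0.9,  0.4, -2.4]), array([-0.9,  0.5,  1.9]), array([-3. , -2.4,  1.7]), array([ 4.8, -9.5,  3.6])]
20 200 f [ 18.3  -1.8 145.6 178.8  33.8  90.9] 0.0 Wz [185.  61. 394.]
40 200 n [ 18.5  -7.  129.9   3.4   7.1 -93.6] 0.0 Wz [240.  80. 495.]
40 100 f [ 18.5   3.3 140.1 178.2  13.4  91.5] 0.0 Wz [240.  80. 395.]
40 58 f [ 18.5   9.5 143.9 178.9  23.4  90.7] 0.0 Wz [240.  80. 353.]
40 18 f [ 18.5  16.4 147.3 179.2  33.7  90.4] 0.0 Wz [240.  80. 313.]
55 200 n [ 18.6  -4.3 118.3   0.5  31.  -90.7] 0.0 Wz [301. 101. 554.]
55 100 n [ 18.6   2.6 128.3   1.   14.1 -91.2] 0.0 Wz [301. 101. 454.]
55 58 n [ 18.6   6.7 132.    2.3   6.3 -92.5] 0.0 Wz [301. 101. 412.]
55 18 f [ 18.5  11.3 135.8 172.7   2.8  97. ] 0.75 Wz [298. 100. 370.]
60 200 n [ 18.6  -2.7 114.5   0.3  38.2 -90.5] 0.0 Wz [324. 109. 570.]
60 100 n [ 18.6   3.5 124.4   0.5  22.1 -90.7] 0.0 Wz [324. 109. 470.]
60 58 n [ 18.6   7.1 128.1   0.8  14.7 -91. ] 0.0 Wz [324. 109. 428.]
60 18 n [ 18.6  11.2 131.4   1.6   7.4 -91.8] 0.0 Wz [324. 109. 388.]
65 200 n [ 18.6  -0.8 110.7   0.2  45.1 -90.4] 0.0 Wz [349. 118. 583.]
65 100 n [ 18.6   4.7 120.6   0.3  29.6 -90.5] 0.0 Wz [349. 118. 483.]
65 58 n [ 18.6   8.  124.3   0.4  22.7 -90.6] 0.0 Wz [349. 118. 441.]
65 18 n [ 18.6  11.7 127.5   0.6  15.8 -90.8] 0.0 Wz [349. 118. 401.]
70 200 n [ 18.7   1.2 107.    0.2  51.8 -90.3] 0.0 Wz [374. 126. 595.]
70 100 n [ 18.7   6.3 116.8   0.2  36.8 -90.4] 0.0 Wz [374. 126. 495.]
70 58 n [ 18.7   9.3 120.5   0.2  30.2 -90.4] 0.0 Wz [374. 126. 453.]
70 18 n [ 18.7  12.7 123.7   0.3  23.7 -90.5] 0.0 Wz [374. 126. 413.]
```

The model confirms that a 40° grasp cannot get down to the dock because J5 runs into its limit. A 65° grasp can, with J5 at 16° when seated. So I'll lay the holder back on the block, regrasp it at 65° and check the whole route first.

```bash
cat >> k.py <<'E'
def gr(t,back=0,up=0):
    a=np.radians(-130.3);X=np.array([np.cos(a),np.sin(a)]);Y=np.array([-X[1],X[0]]);g=np.array([483.2,-279.1])
    t=np.radians(t); zt=np.r_[-X*np.sin(t),-np.cos(t)]; return np.r_[g,37+up]+zt*(19-back),toolR(np.r_[Y,0],zt)
def fin(zf,t,xy=(482.5,163.6),ang=19):
    a=np.radians(ang);dx=np.array([np.cos(a),np.sin(a),0]);T=np.radians(t);zt=dx*np.cos(T)-np.array([0,0,np.sin(T)])
    return np.array([*xy,zf+80])+zt*19,toolR([-dx[1],dx[0],0],zt)
def walk(A,B,q,n):
    rv=Ro.from_matrix(B[1]@A[1].T).as_rotvec(); mx=0
    for i in range(1,n+1):
        f=i/n; q2,c=ik(A[0]+(B[0]-A[0])*f,(Ro.from_rotvec(rv*f)*Ro.from_matrix(A[1])).as_matrix(),q); mx=max(mx,abs(q2-q).max()); q=q2
        if c>1: print('FAIL',f,q.round(1),c)
    print(q.round(1),'maxstep',mx.round(1),'rot',np.degrees(np.linalg.norm(rv)).round(),'Wz',fk(q,p)[2].round()); return q
E
python3 - <<'E'
from k import *
q=np.array([-52.2,17.8,94.5,39.8,79.9,-23.5])
print('40 grasp->65');q=walk(gr(40,0,100),gr(65,70,20),q,10); q=walk(gr(65,70,20),gr(65),q,8); q=walk(gr(65),gr(65,0,230),q,10); q=walk(gr(65,0,230),fin(190,65),q,25); q=walk(fin(190,65),fin(18,65),q,10)
moves(*gr(40,0,230),30)
E
```

```text
40 grasp->65
[-66.2  41.8 104.5  55.3  82.5 -59.6] maxstep 15.4 rot 25.0 Wz [ 246. -559.  228.]
[-60.7  45.1 108.8  61.1  76.1 -64.7] maxstep 0.9 rot 0.0 Wz [ 287. -510.  179.]
[-60.7  26.7 100.5  58.2  89.7 -41.6] maxstep 2.4 rot 0.0 Wz [ 287. -510.  409.]
[ 18.6  -0.4 111.8   0.2  43.6 -90.4] maxstep 5.7 rot 158.0 Wz [349. 118. 573.]
[ 18.6  11.7 127.5   0.6  15.8 -90.8] maxstep 3.0 rot 0.0 Wz [349. 118. 401.]
d mm [  -5.9 -436.4  -16.8] rv deg [  93.9   64.5 -109.7] per row /30 [-0.008 -0.582 -0.022] [ 0.783  0.537 -0.914]
```

move_arm:
  motion:
    - [40,[-0.008,-0.582,-0.01],[0.783,0.537,-0.914]]
    - [40,[-0.008,-0.582,-0.01],[0.783,0.537,-0.914]]
    - [40,[-0.008,-0.582,-0.01],[0.783,0.537,-0.914]]
    - [40,[-0.008,-0.582,-0.01],[0.783,0.537,-0.914]]
    - [40,[-0.008,-0.582,-0.01],[0.783,0.537,-0.914]]
    - [40,[-0.008,-0.582,-0.01],[0.783,0.537,-0.914]]
    - [40,[-0.008,-0.582,-0.01],[0.783,0.537,-0.914]]
    - [40,[-0.008,-0.582,-0.01],[0.783,0.537,-0.914]]
    - [40,[-0.008,-0.582,-0.01],[0.783,0.537,-0.914]]
    - [40,[-0.008,-0.582,-0.01],[0.783,0.537,-0.914]]
    - [40,[-0.008,-0.582,-0.01],[0.783,0.537,-0.914]]
    - [40,[-0.008,-0.582,-0.01],[0.783,0.537,-0.914]]
    - [40,[-0.008,-0.582,-0.01],[0.783,0.537,-0.914]]
    - [40,[-0.008,-0.582,-0.01],[0.783,0.537,-0.914]]
    - [40,[-0.008,-0.582,-0.01],[0.783,0.537,-0.914]]

```text
time_s: 9.38
ee_pos: [494.2, -52.9, 266.5]
ee_rot: [144.7, 4.0, 121.1]
force: [-1.0, 0.5, -1.6]
gripper_width: 47.6
gripper_force: 45.0
```

move_arm:
  motion:
    - [40,[-0.008,-0.582,-0.01],[0.783,0.537,-0.914]]
    - [40,[-0.008,-0.582,-0.01],[0.783,0.537,-0.914]]
    - [40,[-0.008,-0.582,-0.01],[0.783,0.537,-0.914]]
    - [40,[-0.008,-0.582,-0.01],[0.783,0.537,-0.914]]
    - [40,[-0.008,-0.582,-0.01],[0.783,0.537,-0.914]]
    - [40,[-0.008,-0.582,-0.01],[0.783,0.537,-0.914]]
    - [40,[-0.008,-0.582,-0.01],[0.783,0.537,-0.914]]
    - [40,[-0.008,-0.582,-0.01],[0.783,0.537,-0.914]]
    - [40,[-0.008,-0.582,-0.01],[0.783,0.537,-0.914]]
    - [40,[-0.008,-0.582,-0.01],[0.783,0.537,-0.914]]
    - [40,[-0.008,-0.582,-0.01],[0.783,0.537,-0.914]]
    - [40,[-0.008,-0.582,-0.01],[0.783,0.537,-0.914]]
    - [40,[-0.008,-0.582,-0.01],[0.783,0.537,-0.914]]
    - [40,[-0.008,-0.582,-0.01],[0.783,0.537,-0.914]]
    - [40,[-0.008,-0.582,-0.01],[0.783,0.537,-0.914]]
    - [40,[0,0,0],[0,0,0]]
    - [40,[0,0,0],[0,0,0]]

```text
time_s: 10.8
ee_pos: [490.8, -270.9, 261.8]
ee_rot: [179.8, -39.9, 49.8]
force: [0.4, 0.2, -1.2]
gripper_width: 47.5
gripper_force: 45.0
```

```bash
python3 - <<'E'
from k import *
print(state()['qpos'].round(1),state()['gripper_width'],state()['force'])
moves([491.2,-269.6,26],gr(40)[1],15)
E
```

```text
[-52.3  18.   94.6  39.6  79.9 -23.6] 47.47334142516753 [ 0.40534351  0.2295955  -1.19421897]
d mm [   0.4    1.3 -235.8] rv deg [0.2 0.1 0. ] per row /15 [ 0.001  0.003 -0.629] [0.003 0.001 0.001]
```

move_arm:
  motion:
    - [40,[0,0,-0.4],[0.003,0,0]]
    - [40,[0,0,-0.9],[0.003,0,0]]
    - [40,[0,0,-0.9],[0.003,0,0]]
    - [40,[0,0,-0.9],[0.003,0,0]]
    - [40,[0,0,-0.9],[0.003,0,0]]
    - [40,[0,0,-0.9],[0.003,0,0]]
    - [40,[0,0.01,-0.9],[0.003,0,0]]
    - [40,[0,0.01,-0.9],[0.003,0,0]]
    - [40,[0,0.01,-0.9],[0.003,0,0]]
    - [40,[0,0.01,-0.9],[0.003,0,0]]
    - [40,[0,0.01,-0.7],[0.003,0,0]]
    - [40,[0,0,-0.15],[0.003,0,0]]
    - [40,[0,0,0],[0.003,0,0]]
    - [40,[0,0,0],[0,0,0]]

```text
time_s: 11.97
ee_pos: [491.5, -267.8, 29.3]
ee_rot: [179.9, -40.0, 49.8]
force: [-0.1, -0.1, -0.8]
gripper_width: 47.7
gripper_force: 45.0
```

move_arm:
  motion:
    - [40,[-0.01,-0.035,-0.1],[0,0,0]]
    - [40,[-0.01,-0.035,-0.08],[0,0,0]]
    - [40,[0,0,-0.06],[0,0,0]]
    - [40,[0,0,-0.04],[0,0,0]]
    - [40,[0,0,0],[0,0,0]]

```text
time_s: 12.38
ee_pos: [490.8, -270.0, 22.0]
ee_rot: [179.9, -40.1, 49.8]
force: [-0.5, -1.7, 0.5]
gripper_width: 48.0
gripper_force: 45.0
```

move_arm:
  motion:
    - [50,[0,0,0],[0,0,0]]
    - [54,[0,0,0],[0,0,0]]
    - [62,[0,0,0],[0,0,0]]
    - [70,[0,0,0],[0,0,0]]
    - [70,[0,0,0],[0,0,0]]
    - [70,[-0.146,-0.172,0.268],[0,0,0]]
    - [70,[-0.146,-0.172,0.268],[0,0,0]]
    - [70,[-0.146,-0.172,0.268],[0,0,0]]
    - [70,[-0.146,-0.172,0.268],[0,0,0]]
    - [70,[-0.146,-0.172,0.268],[0,0,0]]
    - [70,[-0.146,-0.172,0.268],[0,0,0]]
    - [70,[-0.146,-0.172,0.268],[0,0,0]]
    - [70,[-0.146,-0.172,0.268],[0,0,0]]
    - [70,[0,0,0],[0,0,0]]

```text
time_s: 13.55
ee_pos: [461.5, -305.8, 76.7]
ee_rot: [179.8, -40.0, 49.8]
force: [-0.8, 0.3, -0.4]
gripper_width: 70.2
gripper_force: 0.0
```

```bash
python3 - <<'E'
from k import *
C=cam('wrist'); cv2.imwrite('pics/w3.png',grab_frame('wrist')); np.savez('w3.npz',K=C[0],R=C[1],t=C[2])
X=np.array([np.cos(np.radians(-130.3)),np.sin(np.radians(-130.3)),0]);Y=np.array([-X[1],X[0],0]);c=np.array([499.35,-260.05,44])
print(proj(C,[c+sx*55*X+sy*24*Y for sx,sy in((-1,-1),(-1,1),(1,1),(1,-1))]).round())
moves(*gr(65,70,10),10)
E
```

```text
[[279. 158.]
 [343. 158.]
 [349. 301.]
 [272. 301.]]
d mm [-8.2 -9.2 -7.4] rv deg [ 19.1 -16.1   0. ] per row /10 [-0.033 -0.037 -0.03 ] [ 0.478 -0.402  0.001]
```

View pics/w3.png

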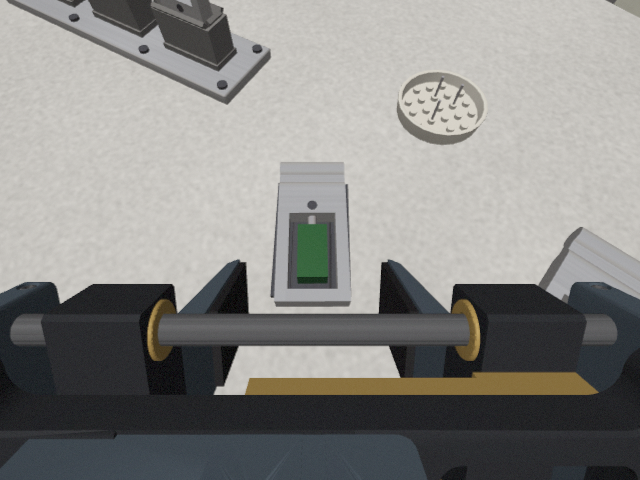

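The holder lies back on the block within about 2 px of the prediction, with corners at (280,162) and (350,303). Now I tilt to 65°.

move_arm:
  motion:
    - [70,[-0.033,-0.037,-0.03],[0.478,-0.402,0]]
    - [70,[-0.033,-0.037,-0.03],[0.478,-0.402,0]]
    - [70,[-0.033,-0.037,-0.03],[0.478,-0.402,0]]
    - [70,[-0.033,-0.037,-0.03],[0.478,-0.402,0]]
    - [70,[-0.033,-0.037,-0.03],[0.478,-0.402,0]]
    - [70,[-0.033,-0.037,-0.03],[0.478,-0.402,0]]
    - [70,[-0.033,-0.037,-0.03],[0.478,-0.402,0]]
    - [70,[-0.033,-0.037,-0.03],[0.478,-0.402,0]]
    - [70,[-0.033,-0.037,-0.03],[0.478,-0.402,0]]
    - [70,[-0.033,-0.037,-0.03],[0.478,-0.402,0]]
    - [70,[0,0,0],[0,0,0]]
    - [70,[0,0,0],[0,0,0]]

```text
time_s: 14.6
ee_pos: [453.1, -313.2, 66.9]
ee_rot: [-179.6, -65.0, 49.4]
force: [-0.5, 0.5, 0.6]
gripper_width: 69.9
gripper_force: 0.0
```

```bash
python3 - <<'E'
from k import *
print(state()['qpos'].round(1),state()['force'])
moves(*gr(65),8)
E
```

```text
[-65.9  42.8 105.   55.7  81.5 -60.7] [-0.45323725  0.54863356  0.64550167]
d mm [ 41.3  47.3 -38. ] rv deg [-0.1 -0.1 -0. ] per row /8 [ 0.206  0.236 -0.19 ] [-0.004 -0.004 -0.001]
```

move_arm:
  motion:
    - [70,[0.206,0.236,-0.19],[0,0,0]]
    - [70,[0.206,0.236,-0.19],[0,0,0]]
    - [70,[0.206,0.236,-0.19],[0,0,0]]
    - [70,[0.206,0.236,-0.19],[0,0,0]]
    - [70,[0.206,0.236,-0.19],[0,0,0]]
    - [70,[0.206,0.236,-0.19],[0,0,0]]
    - [70,[0.206,0.236,-0.19],[0,0,0]]
    - [70,[0.206,0.236,-0.19],[0,0,0]]
    - [70,[0,0,0],[0,0,0]]
    - [56,[0,0,0],[0,0,0]]
    - [52,[0,0,0],[0,0,0]]
    - [50,[0,0,0],[0,0,0]]
    - [48,[0,0,0],[0,0,0]]
    - [46,[0,0,0],[0,0,0]]
    - [44,[0,0,0],[0,0,0]]
    - [40,[0,0,0],[0,0,0]]
    - [40,[0,0,0],[0,0,0]]
  grip_force: 50

```text
time_s: 16.02
ee_pos: [494.3, -266.5, 29.9]
ee_rot: [-179.9, -65.0, 49.6]
force: [-1.4, -0.3, 2.6]
gripper_width: 48.0
gripper_force: 50.0
```

move_arm:
  motion:
    - [40,[0,0,0.1],[0,0,0]]
    - [40,[0,0,0.4],[0,0,0]]
    - [40,[0,0,0.8],[0,0,0]]
    - [40,[0,0,1],[0,0,0]]
    - [40,[0,0,1],[0,0,0]]
    - [40,[0,0,1],[0,0,0]]
    - [40,[0,0,1],[0,0,0]]
    - [40,[0,0,1],[0,0,0]]
    - [40,[0,0,1],[0,0,0]]
    - [40,[0,0,0.9],[0,0,0]]
    - [40,[0,0,0.6],[0,0,0]]
    - [40,[0,0,0.3],[0,0,0]]
    - [40,[0,0,0],[0,0,0]]

```text
time_s: 17.1
ee_pos: [494.5, -266.1, 259.0]
ee_rot: [179.7, -65.0, 50.0]
force: [0.7, -0.2, -2.6]
gripper_width: 47.5
gripper_force: 50.0
```

```bash
python3 - <<'E'
from k import *
print(state()['qpos'].round(1),state()['gripper_width'],state()['force'])
moves(*fin(155,65),30)
E
```

```text
[-60.3  26.2 100.6  58.4  89.7 -41.3] 47.49813941282781 [ 0.71466273 -0.165789   -2.59716128]
d mm [ -4.4 432.3 -41.2] rv deg [-94.1 -64.3 109.9] per row /30 [-0.006  0.576 -0.055] [-0.784 -0.535  0.916]
```

move_arm:
  motion:
    - [40,[-0.006,0.576,-0.055],[-0.784,-0.535,0.916]]
    - [40,[-0.006,0.576,-0.055],[-0.784,-0.535,0.916]]
    - [40,[-0.006,0.576,-0.055],[-0.784,-0.535,0.916]]
    - [40,[-0.006,0.576,-0.055],[-0.784,-0.535,0.916]]
    - [40,[-0.006,0.576,-0.055],[-0.784,-0.535,0.916]]
    - [40,[-0.006,0.576,-0.055],[-0.784,-0.535,0.916]]
    - [40,[-0.006,0.576,-0.055],[-0.784,-0.535,0.916]]
    - [40,[-0.006,0.576,-0.055],[-0.784,-0.535,0.916]]
    - [40,[-0.006,0.576,-0.055],[-0.784,-0.535,0.916]]
    - [40,[-0.006,0.576,-0.055],[-0.784,-0.535,0.916]]
    - [40,[-0.006,0.576,-0.055],[-0.784,-0.535,0.916]]
    - [40,[-0.006,0.576,-0.055],[-0.784,-0.535,0.916]]
    - [40,[-0.006,0.576,-0.055],[-0.784,-0.535,0.916]]
    - [40,[-0.006,0.576,-0.055],[-0.784,-0.535,0.916]]
    - [40,[-0.006,0.576,-0.055],[-0.784,-0.535,0.916]]

```text
time_s: 18.35
ee_pos: [491.4, -49.3, 235.1]
ee_rot: [143.5, -16.3, 136.3]
force: [0.6, 0.1, -1.7]
gripper_width: 47.3
gripper_force: 50.0
```

move_arm:
  motion:
    - [40,[-0.006,0.576,-0.055],[-0.784,-0.535,0.916]]
    - [40,[-0.006,0.576,-0.055],[-0.784,-0.535,0.916]]
    - [40,[-0.006,0.576,-0.055],[-0.784,-0.535,0.916]]
    - [40,[-0.006,0.576,-0.055],[-0.784,-0.535,0.916]]
    - [40,[-0.006,0.576,-0.055],[-0.784,-0.535,0.916]]
    - [40,[-0.006,0.576,-0.055],[-0.784,-0.535,0.916]]
    - [40,[-0.006,0.576,-0.055],[-0.784,-0.535,0.916]]
    - [40,[-0.006,0.576,-0.055],[-0.784,-0.535,0.916]]
    - [40,[-0.006,0.576,-0.055],[-0.784,-0.535,0.916]]
    - [40,[-0.006,0.576,-0.055],[-0.784,-0.535,0.916]]
    - [40,[-0.006,0.576,-0.055],[-0.784,-0.535,0.916]]
    - [40,[-0.006,0.576,-0.055],[-0.784,-0.535,0.916]]
    - [40,[-0.006,0.576,-0.055],[-0.784,-0.535,0.916]]
    - [40,[-0.006,0.576,-0.055],[-0.784,-0.535,0.916]]
    - [40,[-0.006,0.576,-0.055],[-0.784,-0.535,0.916]]
    - [40,[0,0,0],[0,0,0]]
    - [40,[0,0,0],[0,0,0]]

```text
time_s: 19.77
ee_pos: [488.1, 166.5, 214.2]
ee_rot: [180.0, 24.6, -161.1]
force: [0.1, 0.5, -2.7]
gripper_width: 47.5
gripper_force: 50.0
```

```bash
python3 - <<'E'
from k import *
s=state();print(s['qpos'].round(1),s['gripper_width'],s['force'])
moves(*fin(155,65),10)
C=cam('wrist'); cv2.imwrite('pics/w4.png',grab_frame('wrist')); np.savez('w4.npz',K=C[0],R=C[1],t=C[2],ee=s['ee_pos'],rot=s['ee_rot'])
cv2.imwrite('pics/s4.png',grab_frame('scene'));cv2.imwrite('pics/t4.png',grab_frame('top'))
E
```

```text
[ 17.    1.6 115.6   1.3  38.2 -92.8] 47.51216960661209 [ 0.06548455  0.48558361 -2.66554134]
d mm [ 2.  -0.3  3.6] rv deg [ 0.1 -0.4  0.1] per row /10 [ 0.008 -0.001  0.014] [ 0.002 -0.009  0.002]
```

View pics/w4.png

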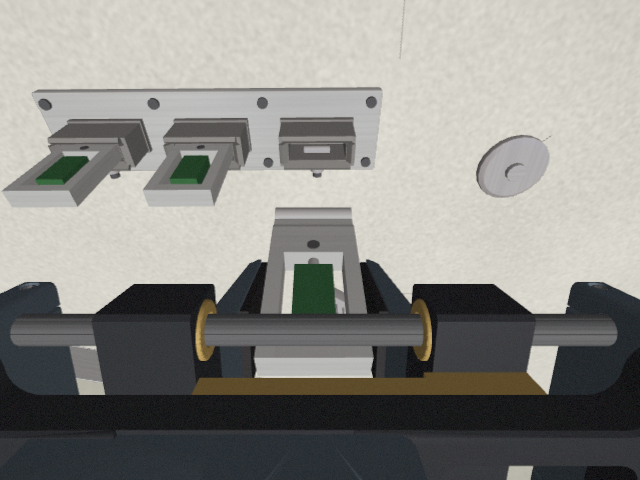

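The dock mouth shows at px (317,153), with the plunger barrel at (317,174). The holder foot bead is at (313,208-222), and the rail runs parallel to the closing line. I'll enlarge to measure the dock and foot.

```bash
python3 - <<'E'
import cv2
im=cv2.imread('pics/w4.png')[112:262,262:372]
cv2.imwrite('pics/crop4.png',cv2.resize(im[:115],None,fx=5,fy=5,interpolation=cv2.INTER_CUBIC))
E
```

```text
(no output)
```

View pics/crop4.png

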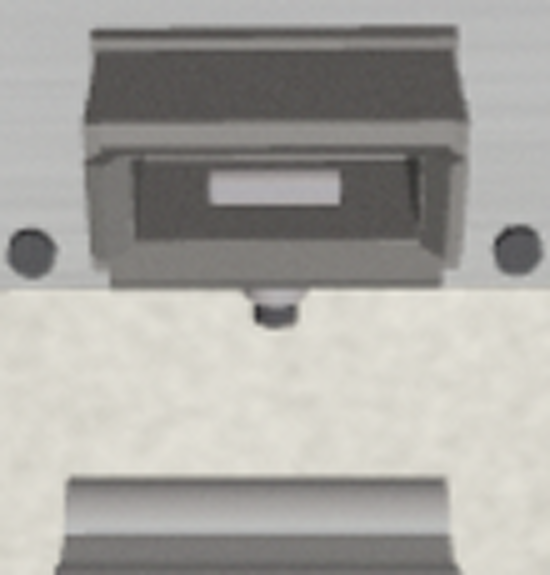

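```bash
python3 - <<'E'
from k import *
z=np.load('w4.npz'); C=(z['K'],z['R'],z['t']); cr=lambda a:np.array(a)/5.+[262,112]
a=np.radians(19);dx=np.array([np.cos(a),np.sin(a),0]);dy=np.array([-dx[1],dx[0],0]);o=np.array([482.5,163.6,0])
D=lambda P:np.c_[(P-o)@dx,(P-o)@dy].round(1)
T=plane(C,cr([[84,122],[468,122],[110,287],[442,287],[92,268],[460,268]]),58);print('top z58',D(T).tolist())
e=T[1]-T[0];print('dy ang',np.degrees(np.arctan2(e[1],e[0])))
print('slot z54',D(plane(C,cr([[135,160],[418,160],[135,240],[418,240]]),54)).tolist())
print('floor z18',D(plane(C,cr([[208,170],[340,170],[340,205],[208,205]]),18)).tolist())
print('hole z12',D(plane(C,cr([[208,170],[340,170],[340,205],[208,205]]),12)).tolist())
print('wall foot z12',D(plane(C,cr([[92,32],[458,28],[92,50],[458,50]]),12)).tolist())
h=plane(C,[[44,103],[153,103],[262,102.5],[371,101.5],[268,162],[365.5,161.5]],12);print('screws',D(h).tolist(),[np.degrees(np.arctan2(*(h[3]-h[0])[[1,0]]))])
# holder nominal from tcp
R=Ro.from_euler('xyz',z['rot'],degrees=True).as_matrix();g=z['ee']-19*R[:,2]
t=np.radians(65);Xh=-(R[:,2]*np.sin(t)+R[:,0]*np.cos(t)*1);Zh=-(R[:,2]*np.cos(t)-R[:,0]*np.sin(t));Yh=R[:,1]
print('Xh',Xh.round(3),'Zh',Zh.round(3),'foot D',D((g-80*Xh)[None]),(g-80*Xh)[2])
bc=g-73*Xh; th=np.radians(np.arange(0,360,5))
for s in(-24,24):
    q=proj(C,[bc+s*Yh+7*(np.cos(k)*Xh+np.sin(k)*Zh) for k in th]); i=q[:,1].argmin(); print('bead edge',q[i].round(1))
print('obs',cr([[67,480],[447,480]]))
E
```

```text
top z58 [[-10.8, -28.2], [-10.6, 36.7], [20.2, -25.6], [20.4, 34.3], [16.4, -28.6], [16.7, 37.3]]
dy ang 108.81620172676993
slot z54 [[-2.2, -20.2], [-2.0, 29.0], [13.0, -21.0], [13.2, 29.9]]
floor z18 [[16.2, -8.6], [16.3, 17.3], [23.7, 17.5], [23.6, -8.8]]
hole z12 [[19.0, -8.8], [19.1, 17.6], [26.6, 17.9], [26.5, -9.0]]
wall foot z12 [[-8.9, -30.3], [-9.5, 39.2], [-5.5, -30.5], [-5.2, 39.5]]
screws [[-23.9, -247.4], [-23.6, -147.0], [-23.8, -46.3], [-24.4, 54.2], [36.4, -46.0], [36.2, 54.8]] [np.float64(109.08336935483182)]
Xh [0.006 0.001 1.   ] Zh [-0.946 -0.324  0.006] foot D [[-2.2  0.9]] 151.44004635844925
bead edge [275.9 202.9]
bead edge [351.4 202.8]
obs [[275.4 208. ]
 [351.4 208. ]]
```

```bash
python3 - <<'E'
from k import *
z=np.load('w4.npz'); C=(z['K'],z['R'],z['t'])
R=Ro.from_euler('xyz',z['rot'],degrees=True).as_matrix();g=z['ee']-19*R[:,2];t=np.radians(65)
Xh=-(R[:,2]*np.sin(t)+R[:,0]*np.cos(t));Zh=-(R[:,2]*np.cos(t)-R[:,0]*np.sin(t));Yh=R[:,1]
H=lambda x,y,zz:g+(x-25)*Xh+y*Yh+(zz-7)*Zh
print('head',proj(C,[H(55,-24,14),H(55,24,14),H(55,-24,0),H(55,24,0)]).round(1).tolist())
print('dpx per mm: up',(proj(C,[H(-55,0,7)+Xh])-proj(C,[H(-55,0,7)])).round(2),'fwd',(proj(C,[H(-55,0,7)-Zh])-proj(C,[H(-55,0,7)])).round(2))
print('head per mm: up',(proj(C,[H(56,0,14)])-proj(C,[H(55,0,14)])).round(2),'fwd',(proj(C,[H(55,0,13)])-proj(C,[H(55,0,14)])).round(2))
gr_=cv2.cvtColor(cv2.imread('pics/w4.png'),6)
for c in(275,300,330,350): print(c,'rows340-382',gr_[340:382,c].tolist())
for r in (230,250): print(r,gr_[r,262:285].tolist(),gr_[r,345:368].tolist(), proj(C,[H(-30,-24,14),H(-30,24,14)]).round(1).tolist())
# w1 check: foot bead silhouette
z=np.load('w1.npz');C1=(z['K'],z['R'],z['t']);X=np.array([np.cos(np.radians(-130.3)),np.sin(np.radians(-130.3)),0]);c=np.array([499.35,-260.05,37])
th=np.radians(np.arange(0,360,3));q=proj(C1,[c-48*X+7*(np.cos(k)*X+np.sin(k)*np.array([0,0,1])) for k in th]);print('w1 foot pred row',q[:,1].min())
g1=cv2.cvtColor(cv2.imread('pics/w1.png'),6);print(g1[132:150,315].tolist())
z=np.load('w3.npz');C3=(z['K'],z['R'],z['t']);q=proj(C3,[c-48*X+7*(np.cos(k)*X+np.sin(k)*np.array([0,0,1])) for k in th]);print('w3 foot pred row',q[:,1].min(),'head',proj(C3,[c+55*X+[0,0,7]]))
g3=cv2.cvtColor(cv2.imread('pics/w3.png'),6);print(g3[154:172,312].tolist(),g3[290:315,300].tolist())
E
```

```text
head [[253.9, 351.8], [374.5, 351.6], [257.6, 370.1], [370.8, 370.0]]
dpx per mm: up [[0.   0.88]] fwd [[0.   1.26]]
head per mm: up [[0.01 2.25]] fwd [[-0.    1.39]]
275 rows340-382 [104, 105, 107, 106, 99, 98, 119, 121, 121, 123, 123, 121, 123, 121, 119, 121, 121, 134, 185, 187, 186, 186, 185, 183, 183, 181, 185, 183, 184, 183, 184, 186, 184, 186, 185, 190, 212, 204, 77, 78, 77, 76]
300 rows340-382 [106, 104, 108, 107, 99, 98, 116, 123, 122, 121, 121, 121, 122, 122, 122, 122, 122, 138, 184, 187, 187, 186, 185, 182, 182, 181, 184, 184, 184, 183, 186, 186, 186, 185, 184, 190, 211, 205, 78, 79, 78, 78]
330 rows340-382 [106, 103, 108, 107, 99, 96, 119, 123, 124, 124, 121, 124, 123, 125, 123, 123, 123, 136, 185, 186, 187, 186, 183, 184, 180, 183, 185, 183, 184, 182, 184, 188, 186, 184, 185, 195, 211, 202, 79, 76, 77, 80]
350 rows340-382 [108, 103, 109, 107, 100, 98, 120, 123, 125, 122, 125, 122, 122, 122, 125, 123, 129, 152, 187, 186, 187, 186, 183, 184, 183, 183, 185, 183, 181, 183, 185, 186, 187, 186, 185, 193, 211, 201, 77, 80, 78, 76]
230 [215, 213, 212, 211, 212, 213, 211, 213, 215
[... 196 characters left out ...]
 222.3], [354.7, 222.2]]
250 [213, 212, 213, 216, 215, 214, 207, 164, 121, 121, 123, 120, 122, 120, 120, 120, 119, 118, 121, 120, 121, 118, 119] [121, 122, 121, 122, 122, 122, 121, 122, 121, 120, 120, 121, 154, 210, 209, 209, 210, 209, 212, 210, 214, 212, 211] [[272.7, 222.3], [354.7, 222.2]]
w1 foot pred row 138.51947135279326
[200, 201, 205, 196, 80, 78, 94, 140, 158, 166, 170, 169, 168, 167, 168, 168, 168, 163]
w3 foot pred row 161.73307873283053 head [[310.57284729 300.68162069]]
[204, 204, 202, 201, 198, 198, 199, 194, 163, 166, 169, 170, 169, 170, 171, 171, 173, 169] [172, 172, 172, 173, 171, 173, 170, 172, 173, 172, 169, 131, 90, 86, 90, 92, 120, 193, 193, 194, 194, 194, 188, 155, 66]
```

move_arm:
  motion:
    - [40,[0.017,0.03,-0.3],[0,0,0]]
    - [40,[0.017,0.03,-0.6],[0,0,0]]
    - [40,[0.017,0.03,-0.8],[0,0,0]]
    - [40,[0.017,0.03,-0.8],[0,0,0]]
    - [40,[0.017,0.03,-0.6],[0,0,0]]
    - [40,[0.017,0.03,-0.3],[0,0,0]]
    - [40,[0,0,0],[0,0,0]]
    - [40,[0,0,0],[0,0,0]]

```text
time_s: 20.58
ee_pos: [492.9, 169.9, 131.0]
ee_rot: [-180.0, 24.9, -161.3]
force: [-0.6, 0.0, -0.9]
gripper_width: 47.9
gripper_force: 50.0
```

```bash
python3 - <<'E'
from k import *
s=state();print(s['qpos'].round(1),s['gripper_width'],s['force'].round(1),s['ee_pos'].round(1),s['ee_rot'].round(1))
C=cam('wrist'); im=grab_frame('wrist');cv2.imwrite('pics/w5.png',im); np.savez('w5.npz',K=C[0],R=C[1],t=C[2],ee=s['ee_pos'],rot=s['ee_rot'])
cv2.imwrite('pics/crop5.png',cv2.resize(im[120:240,240:390],None,fx=5,fy=5,interpolation=cv2.INTER_CUBIC))
E
```

```text
[ 17.4   7.8 122.9   1.3  24.4 -92.4] 47.86830618642242 [-0.6  0.  -0.9] [492.9 169.9 131. ] [-180.    24.9 -161.3]
```

View pics/crop5.png

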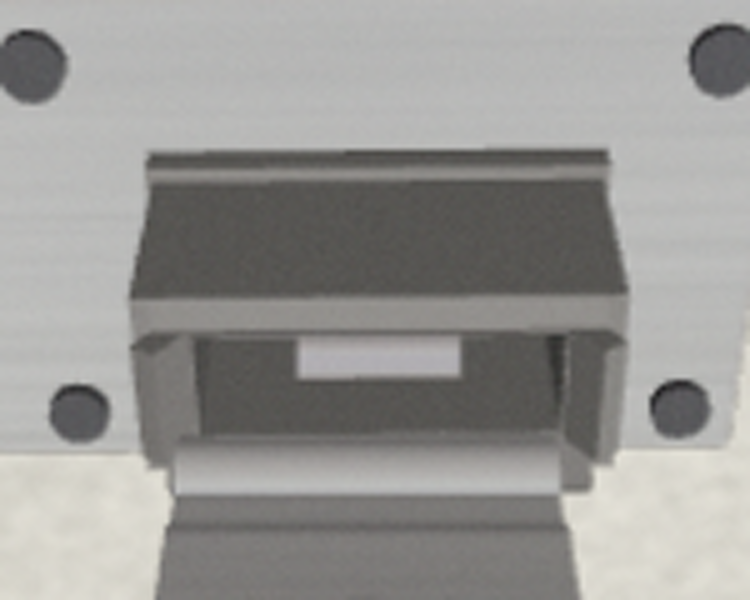

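```bash
python3 - <<'E'
from k import *
z=np.load('w5.npz'); C=(z['K'],z['R'],z['t']); cr=lambda a:np.array(a)/5.+[240,120]
a=np.radians(19);dx=np.array([np.cos(a),np.sin(a),0]);dy=np.array([-dx[1],dx[0],0]);o=np.array([482.5,163.6,0])
D=lambda P:np.c_[(P-o)@dx,(P-o)@dy].round(1).tolist()
print('rim',D(plane(C,cr([[130,297],[628,297]]),58)),'screws',D(plane(C,cr([[32,65],[722,60],[80,412],[680,408]]),12)),'ylips',D(plane(C,cr([[150,465],[605,462]]),58)))
R=Ro.from_euler('xyz',z['rot'],degrees=True).as_matrix();g=z['ee']-19*R[:,2];t=np.radians(65)
Xh=-(R[:,2]*np.sin(t)+R[:,0]*np.cos(t));Zh=-(R[:,2]*np.cos(t)-R[:,0]*np.sin(t));Yh=R[:,1]
f=g-80*Xh;print('Xh',Xh.round(3),'nominal foot D',D(f[None]),f[2]); bc=g-73*Xh; th=np.radians(np.arange(0,360,5))
for off in(0,2,4): q=proj(C,[bc-off*Zh+7*(np.cos(k)*Xh+np.sin(k)*Zh) for k in th]);print(off,q[:,1].min().round(1),'obs',120+437/5)
E
```

```text
rim [[-11.5, -28.2], [-11.1, 36.3]] screws [[-23.4, -46.1], [-23.5, 54.2], [37.1, -45.9], [36.9, 54.8]] ylips [[15.2, -27.9], [15.1, 35.5]]
Xh [0.002 0.001 1.   ] nominal foot D [[3.7, 2.6]] 68.194248084641
0 202.8 obs 207.4
2 205.4 obs 207.4
4 208.0 obs 207.4
```

move_arm:
  motion:
    - [40,[-0.045,0.02,0],[0,0,0]]
    - [40,[-0.04,0.02,0],[0,0,0]]
    - [40,[0,0,0],[0,0,0]]
    - [40,[0,0,-0.1],[0,0,0]]
    - [40,[0,0,-0.1],[0,0,0]]
    - [40,[0,0,-0.08],[0,0,0]]
    - [40,[0,0,-0.08],[0,0,0]]
    - [40,[0,0,-0.08],[0,0,0]]
    - [40,[0,0,-0.06],[0,0,0]]
    - [40,[0,0,0],[0,0,0]]
    - [40,[0,0,0],[0,0,0]]

```text
time_s: 21.55
ee_pos: [490.3, 171.3, 118.3]
ee_rot: [-180.0, 24.9, -161.2]
force: [0.2, 0.2, -1.3]
gripper_width: 47.9
gripper_force: 50.0
```

move_arm:
  motion:
    - [40,[0.01,-0.01,-0.06],[0,0,0]]
    - [40,[0,0,-0.06],[0,0,0]]
    - [40,[0,0,-0.06],[0,0,0]]
    - [40,[0,0,-0.06],[0,0,0]]
    - [40,[0,0,0],[0,0,0]]

```text
time_s: 21.97
ee_pos: [490.3, 171.0, 112.1]
ee_rot: [-180.0, 24.9, -161.2]
force: [1.4, -0.1, -1.1]
gripper_width: 47.7
gripper_force: 50.0
```

move_arm:
  motion:
    - [40,[0,0,-0.06],[0,0,0]]
    - [40,[0,0,-0.06],[0,0,0]]
    - [40,[0,0,-0.06],[0,0,0]]
    - [40,[0,0,-0.06],[0,0,0]]
    - [40,[0,0,0],[0,0,0]]

```text
time_s: 22.38
ee_pos: [490.9, 171.1, 106.4]
ee_rot: [-180.0, 24.9, -161.2]
force: [0.9, 0.6, -1.6]
gripper_width: 47.6
gripper_force: 50.0
```

move_arm:
  motion:
    - [40,[0,0,-0.06],[0,0,0]]
    - [40,[0,0,-0.06],[0,0,0]]
    - [40,[0,0,-0.06],[0,0,0]]
    - [40,[0,0,-0.06],[0,0,0]]
    - [40,[0,0,0],[0,0,0]]

```text
time_s: 22.8
ee_pos: [490.8, 171.1, 100.4]
ee_rot: [-180.0, 24.9, -161.2]
force: [2.0, 0.2, -3.7]
gripper_width: 47.9
gripper_force: 50.0
```

move_arm:
  motion:
    - [40,[0,0,-0.06],[0,0,0]]
    - [40,[0,0,-0.06],[0,0,0]]
    - [40,[0,0,0],[0,0,0]]

```text
time_s: 23.05
ee_pos: [490.8, 171.1, 97.4]
ee_rot: [-180.0, 24.9, -161.2]
force: [2.3, 0.8, -2.8]
gripper_width: 47.6
gripper_force: 50.0
```

move_arm:
  motion:
    - [40,[0,0,-0.06],[0,0,0]]
    - [40,[0,0,-0.06],[0,0,0]]
    - [40,[0,0,0],[0,0,0]]

```text
time_s: 23.3
ee_pos: [491.4, 171.3, 95.8]
ee_rot: [-180.0, 25.1, -161.2]
force: [-3.9, -1.0, 10.8]
gripper_width: 47.4
gripper_force: 50.0
```

move_arm:
  motion:
    - [40,[0,0,-0.06],[0,0,0]]
    - [40,[0,0,-0.06],[0,0,0]]
    - [40,[0,0,0],[0,0,0]]

```text
time_s: 23.55
ee_pos: [490.8, 171.1, 92.8]
ee_rot: [-180.0, 25.0, -161.2]
force: [-1.5, -0.3, 3.8]
gripper_width: 47.6
gripper_force: 50.0
```

move_arm:
  motion:
    - [40,[0,0,-0.06],[0,0,0]]
    - [40,[0,0,-0.06],[0,0,0]]
    - [40,[0,0,0],[0,0,0]]

```text
time_s: 23.8
ee_pos: [490.9, 171.1, 89.1]
ee_rot: [-180.0, 25.0, -161.2]
force: [-1.0, -0.2, 4.0]
gripper_width: 47.8
gripper_force: 50.0
```

move_arm:
  motion:
    - [40,[0,0,-0.06],[0,0,0]]
    - [40,[0,0,-0.06],[0,0,0]]
    - [40,[0,0,0],[0,0,0]]

```text
time_s: 24.05
ee_pos: [490.9, 171.1, 85.6]
ee_rot: [-180.0, 25.0, -161.2]
force: [0.5, -0.2, 3.0]
gripper_width: 48.0
gripper_force: 50.0
```

move_arm:
  motion:
    - [40,[0,0,-0.05],[0,0,0]]
    - [40,[0,0,-0.05],[0,0,0]]
    - [40,[0,0,0],[0,0,0]]

```text
time_s: 24.3
ee_pos: [490.9, 171.1, 82.8]
ee_rot: [-180.0, 24.9, -161.2]
force: [1.6, 0.6, 0.5]
gripper_width: 47.8
gripper_force: 50.0
```

move_arm:
  motion:
    - [40,[0,0,-0.04],[0,0,0]]
    - [40,[0,0,-0.03],[0,0,0]]
    - [40,[0,0,0],[0,0,0]]

```text
time_s: 24.55
ee_pos: [490.9, 171.1, 81.1]
ee_rot: [-180.0, 24.9, -161.2]
force: [2.8, 0.9, -0.7]
gripper_width: 47.7
gripper_force: 50.0
```

move_arm:
  motion:
    - [40,[0,0,-0.03],[0,0,0]]
    - [40,[0,0,-0.02],[0,0,0]]
    - [40,[0,0,0],[0,0,0]]

```text
time_s: 24.8
ee_pos: [490.9, 171.1, 80.1]
ee_rot: [-180.0, 24.9, -161.2]
force: [3.0, 1.9, 1.2]
gripper_width: 47.8
gripper_force: 50.0
```

move_arm:
  motion:
    - [40,[0,0,-0.03],[0,0,0]]
    - [40,[0,0,-0.02],[0,0,0]]
    - [40,[0,0,0],[0,0,0]]

```text
time_s: 25.05
ee_pos: [491.0, 171.1, 79.8]
ee_rot: [-180.0, 25.0, -161.2]
force: [-2.2, -0.8, 10.9]
gripper_width: 48.0
gripper_force: 50.0
```

move_arm:
  motion:
    - [40,[0,0,-0.02],[0,0,0]]
    - [40,[0,0,-0.02],[0,0,0]]
    - [40,[0,0,0],[0,0,0]]

```text
time_s: 25.3
ee_pos: [491.0, 171.1, 79.8]
ee_rot: [-180.0, 25.1, -161.2]
force: [-6.6, -2.8, 20.9]
gripper_width: 47.6
gripper_force: 50.0
```

move_arm:
  motion:
    - [40,[0,0,0.04],[0,0,0]]
    - [40,[0,0,0.02],[0,0,0]]
    - [49,[0,0,0],[0,0,0]]
    - [52,[0,0,0],[0,0,0]]
    - [58,[0,0,0],[0,0,0]]
    - [64,[0,0,0],[0,0,0]]
    - [64,[0,0,0],[0,0,0]]

```text
time_s: 25.88
ee_pos: [490.0, 170.8, 78.6]
ee_rot: [-180.0, 24.8, -161.2]
force: [0.1, 0.7, 0.8]
gripper_width: 63.4
gripper_force: 0.0
```

move_arm:
  motion:
    - [64,[-0.1,-0.035,0.227],[0,0,0]]
    - [64,[-0.13,-0.044,0.29],[0,0,0]]
    - [64,[-0.13,-0.044,0.29],[0,0,0]]
    - [64,[-0.13,-0.044,0.29],[0,0,0]]
    - [64,[-0.13,-0.044,0.29],[0,0,0]]
    - [64,[-0.26,-0.09,0.58],[0,0,0]]
    - [64,[-0.26,-0.09,0.58],[0,0,0]]
    - [64,[-0.26,-0.09,0.58],[0,0,0]]
    - [64,[-0.26,-0.09,0.58],[0,0,0]]
    - [64,[0,0,0],[0,0,0]]
    - [64,[0,0,0],[0,0,0]]

```text
time_s: 26.8
ee_pos: [449.3, 156.8, 173.2]
ee_rot: [-180.0, 25.1, -161.2]
force: [-0.4, 0.1, -0.2]
gripper_width: 64.1
gripper_force: 0.0
```

```bash
python3 - <<'E'
from k import *
s=state();print(s['qpos'].round(1),s['force'].round(1),s['ee_pos'].round(1))
a=grab_frame('wrist');b=grab_frame('scene')
a=cv2.resize(a[60:330],(560,236)); b=cv2.resize(b[190:330,270:470],None,fx=2.5,fy=2.5,interpolation=cv2.INTER_CUBIC)
o=np.zeros((590,560,3),np.uint8);o[:236]=a;o[240:590,:500]=b;cv2.imwrite('pics/end.png',o)
E
```

```text
[ 17.5   0.2 123.9   1.1  30.8 -92.1] [-0.4  0.1 -0.2] [449.3 156.8 173.2]
```

View pics/end.png

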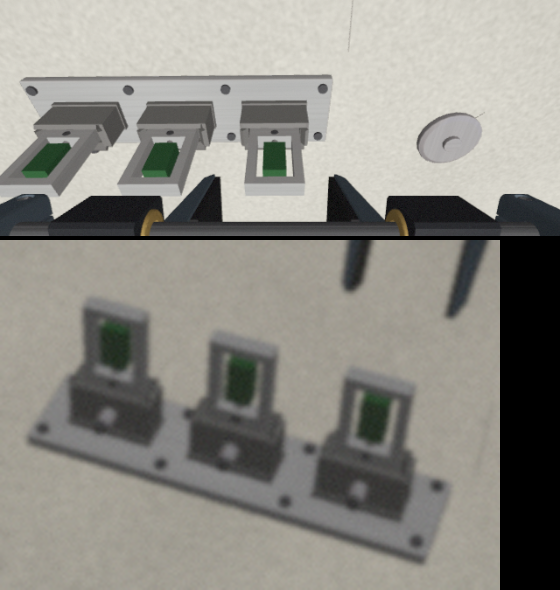

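The holder stands upright in the previously empty dock, at the same height as its locked neighbours. The gripper is clear and the lid has not moved. I'm handing it in.

```bash
python3 -c "
from workcell import *
print(job_done())"
```

```text
the job is handed in; nothing more can be done
None
```

The holder is pressed fully home past the catch in the empty dock and released; it stands upright, and I handed the job in at about 27 s, with the highest wrist force I read while pressing at 21 N.

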